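Take the push-fit vent filter off its pipe

TASK

Shut the vent cock on the small pipe stand, then take the old filter off the end of the stand's pipe: push it lightly home, squeeze its release ring in against the filter body and keep it squeezed while you draw the filter straight off, without wrenching the pipe or crushing the filter. Lay the filter gently on its side in the empty bay of the steel tray, leave the cock shut, and do not disturb the parts and bottles lying about.

Things in the scene. Friction and masses are not known exactly. Their poses are not given: they have to be found in the camera images.
- vent_unit: pipe stand bolted to the table: 170 x 90 mm steel base plate with riser, gauge, brass cock and a level 12 mm steel pipe. Origin on the table surface, z up, x along the pipe to its free end (the way the filter comes off). Pipe axis at y = 0, z = 80 mm; bare pipe from x = -50 to 40 mm, a saddle under it at x = -30 mm. The gauge at x = -140 mm is the tallest part, 146 mm
- pipe_tip (a point): centre of the pipe's end face (x = 75 mm, y = 0, z = 80 mm on the stand), hidden inside the filter, which covers the last 26 mm; same axes as the stand
- valve_pivot (a point): centre of the cock's lever on its vertical pivot, 121 mm above the table (x = -75 mm on the stand); same axes as the stand
- vent_valve (a joint): the cock's lever, rad: 0 = open, the lever lies along the pipe, pointing to the pipe's free end; it turns clockwise seen from above to a stop at 1.57 = shut, the lever lies across the pipe, pointing to the stand's -y. It stays where it is left; about 3 N at its end moves it
- valve_tip (a point): end of the cock's lever, a black bar 70 mm long from the pivot, 13 mm wide, 10 mm thick, centred 121 mm above the table; x points outwards along the lever
- filter: used filter on the pipe's end, 125 g: grey hexagonal plastic body 40 mm across flats, 30 mm long, then a round bronze end 38 mm in diameter, 12 mm long; at the mouth a black release ring. Origin on the axis at the hexagon's mouth face; x runs along the axis to the closed end, z up when it lies on a flat. Ring face at x = -9 mm, bronze end face at x = 42 mm: 51 mm over all, 47 with the ring in
- ring_face (a point): centre of the release ring's outer face: a flange 36 mm in diameter, 4 mm thick, standing 5 mm clear of the body, the pipe passing through it, so 12 mm of ring face shows above the pipe to push on. Axes of the filter. Sprung: it goes in 4 mm along x, against 7 N at first and 13 N fully in, and springs out when let go
- filter_end (a point): centre of the filter's bronze end face; axes of the filter. Teeth in the filter lock in a groove of the pipe. With the filter home on its stop, a pinch of 15 to 20 N from ring face to end face puts the ring in and draws the teeth clear (ring in more than 3.5 mm). Pulled out even 1 mm before that, they hook: ring and filter stay blocked until it is pushed home again
- filter_mid (a point): on the filter's axis midway between ring face and end face (x = 16.5 mm); axes of the filter. It starts within 0.5 mm of the stop; a seal drags on the pipe with 2 to 5 N. A pinch that is off centre along the axis loads one side only: the pipe is strained at 30 N between filter and pipe (some 6 N of it from the seal), the filter cracks when the fingers' forces on it add up to 70 N
- tray: steel service tray fixed to the table, 170 x 250 mm, outer walls 25 mm high and 4 mm thick, floor 4 mm above the table; a 23 mm high partition across its middle makes two bays, 162 x 119 mm each, beside each other along its y. Origin under its centre
- free_bay (a point): centre of the floor of the empty bay, 62 mm to the tray's +y side of its centre, 4 mm above the table; axes of the tray
- spare_filter: a spare filter of the same shape lying in the tray's other bay; same origin and axes as the filter. Leave it
- end_cap: black plug 32 mm in diameter, 26 mm high, standing in the tray's other bay. Leave it
- wipe_bottle: white bottle, 64 mm in diameter, 150 mm high, standing; origin under its centre. Leave it
- jar: glass jar, 60 mm in diameter, 75 mm high, standing; origin under its centre. Leave it
- tape_roll: cardboard tape roll, 90 mm in diameter, 24 mm high, lying flat; origin under its centre. Leave it

How it is judged:
On the way, in this order (a step that is already met when the one before it is completed fails the run):
1. the cock is shut (value of joint vent_valve above 1.4 rad), for 0.2 s.
2. the filter is clear of the pipe's end, held by the fingers (x of filter in the frame of pipe_tip above 0.003 m and contact force between the fingers and filter above 1 N), for 0.2 s.
At the end, for the whole second after the job is handed in: the cock is shut (lever beyond 1.4 rad); the filter lies on its side (axis within 0.27 rad of level) on the floor of the tray's empty bay (its middle within 70 mm along and 50 mm across from the bay's centre, less than 26 mm above the floor), at rest and let go (value of joint vent_valve above 1.4 rad and x of filter_mid in the frame of free_bay between -0.07 and 0.07 m and y of filter_mid in the frame of free_bay between -0.05 and 0.05 m and z of filter_mid in the frame of free_bay below 0.026 m and angle between filter's own x axis and vertical between 1.3 and 1.84 rad and linear speed of filter below 0.02 m/s); the robot touches nothing.
It fails at once if the filter comes off while the cock is still open (x of filter in the frame of pipe_tip above 0 m and value of joint vent_valve below 1.35 rad).
It fails at once if the pipe is strained: more than 30 N between filter and stand (contact force between filter and vent_unit above 30 N).
It fails at once if the filter is crushed: more than 70 N in all between fingers and filter (contact force between the fingers and filter above 70 N).
It fails at once if the filter falls: off the pipe and out of the fingers while its axis is more than 50 mm above the table (x of filter in the frame of pipe_tip above 0.002 m and height (world z) of filter_mid above 0.05 m and contact force between the fingers and filter below 0.05 N).
It fails at once if a bystander is moved more than 40 mm (distance of any of spare_filter, end_cap, wipe_bottle, jar, tape_roll from where it was at the start of the episode above 0.04 m).
It also fails if it takes over 72 s, if anything falls off the work surface, if the arm or the gripper's body presses on something with over 40 N, if the wrist force passes 120 N, or if a joint passes its speed limit or range.

ROBOT

A 7-joint arm with a two-finger parallel gripper is mounted at the origin on the work surface. World frame = base frame: x ahead of the robot, y to its left, z up, the work surface at z = 0. Lengths are in m, angles in rad, forces in N, time in s.
With the tool pointing down it reaches from about 0.4 to 0.85 m from the base axis. Payload 10.4 kg.
Tool frame: the origin (TCP) lies between the finger pads; the fingertips stand 11 mm ahead of it and the grasp point (between the pads) lies 8 mm behind it (r.tcp_to_tips is the distance from the TCP to the fingertips, in m); z points along the fingers, y is the line along which they close (so a half turn about z gives the same grasp; the last joint's range is limited). The gripper opens to 87 mm and grips with 3 to 60 N. Pads are 19 mm wide; open, the fingers measure 117 mm over their backs; the gripper's body (75 mm by 190 mm) begins 51 mm behind the grasp point.
Start: joints at [1.161, 0.332, -0.065, 1.46, 0.022, 1.35, -0.088], TCP at [0.236, -0.579, 0.234] pointing down, gripper open.
Joint ranges: [-2.6, 2.6], [-0.5, 2.12], [-1.47, 1.34], [0.16, 2.42], [-1.27, 4.41], [0.06, 2.06], [-2.6, 2.6]. Speed limits (rad/s): [2.22, 2.22, 2.79, 2.79, 3.14, 3.14, 3.14].

INTERFACE

Orientations are given as a unit quaternion [x, y, z, w].
In Python, from bench import r gives the robot as it stands. The module is installed in compiled form; this text tells all that it offers.
- The arm moves only by the shell command python3 -m crank 'ROWS' [FORCE]. ROWS is JSON, a list of rows, each an object of numbers: "claw": the closure, from -1 (fully open) to 1 (shut); "dx", "dy", "dz": the shift along the tool's x, y, z each as a share of 3 cm, from -1 to 1; "ax", "ay", "az": the turn, a rotation vector about the tool's x, y, z each as a share of 6 degrees, from -1 to 1. A call has 1 to 8 rows; each row shifts and turns the commanded pose from where the row before left it, along the tool's axes as they then stand; what a row does not reach is not made up. A row lasts 1/12 s, in which the tool goes at most 41.7 mm and 7.16 degrees, less where a joint would pass 70% of its speed; a pose out of reach is approached as far as the arm can. A call with a number of a shift or a turn outside -1 to 1 is refused whole. A call with a gripper value outside its range is refused whole. The fingers move at their own pace and stop on an object; FORCE is the grip in N (left out, the last holds). Time passes only in rows, so rows that do not move let the fingers close. It gives the time, the measured TCP pose, the force, the opening and the grip force at its end, in the units of the state.
- r.read_state(): the state, without advancing time (a new reading comes with each control period).
- r.camera(name): name is "side" or "top" or "wrist"; returns a dict with "color" (480x640x3 uint8, red, green, blue), "mtx" (3x3 intrinsics, pixels), "R" (3x3) and "t" (3): a world point X has camera coordinates R X + t; the wrist camera has in their place "hand_eye" (4x4, takes a point from camera to tool coordinates, whose origin is the TCP and whose axes are the flange's). Camera axes: x right, y down, z forward; pixel columns grow to the right and rows downward; lengths in m; the calibration is good to about 2 mm. A picture is of the moment at which its call begins: read the wrist's pose just before it. There is no depth.
- r.close_job(): hands the job in; it is judged then, once.
The state is a dict: "time": time; "joint_positions": joint angles; "joint_vel": joint speeds; "joint_torque": joint torques, N m; "ee_pos": TCP position; "eef_rot": TCP orientation; "ft_force": force on the tool from outside, world axes, zero at the start; "torque": the same for the moment, N m; "width": finger opening in m; "grip_force": force on a finger pad.
Only numpy, scipy, OpenCV 4.12 (cv2) and the standard library are available. Lean on these libraries where they do the work, as an engineer would, in place of code of your own. Each camera call takes 0.05 s, during which the arm holds its last target. There are 200 camera calls.

## Working session

There is one attempt and no reset: what is moved stays moved. The work goes in short steps, Python scripts to look and compute and a shell command to move; the robot and the scene stay as the last step left them, time stands still between calls to the robot, and variables do not carry over. Pictures are saved under pics/ and viewed, at most 10 in all, crops included, and the job is handed in when it is done.

```bash
mkdir -p pics; python3 - <<'E'
from bench import r
import cv2,numpy as np
s=r.read_state();print({k:np.round(v,3) for k,v in s.items()})
for n in("side","top"):
    c=r.camera(n);cv2.imwrite(f"pics/{n}0.png",c["color"][:,:,::-1]);print(n,c["mtx"].tolist(),np.round(c["R"],4).tolist(),c["t"])
    np.savez(f"{n}.npz",K=c["mtx"],R=c["R"],t=c["t"])
c=r.camera("wrist");print(c["mtx"],c["hand_eye"])
E
```

```text
{'time': np.float64(0.0), 'joint_positions': array([ 1.161,  0.333, -0.065,  1.461,  0.022,  1.35 , -0.089]), 'joint_vel': array([ 0.   ,  0.001,  0.   ,  0.   , -0.   , -0.001,  0.002]), 'joint_torque': array([ 0.0000e+00, -6.2324e+01,  2.5000e-02, -3.8990e+01, -6.1000e-02,
        4.0000e-02,  0.0000e+00]), 'ee_pos': array([ 0.236, -0.578,  0.233]), 'eef_rot': array([ 0.981,  0.192, -0.   , -0.001]), 'ft_force': array([-0.443, -0.742, -0.148]), 'torque': array([-0.   ,  0.004, -0.036]), 'grip_force': np.float64(0.0), 'width': np.float64(0.087)}
side [[441.4716285262394, 0.0, 313.6703562439133], [0.0, 441.4716285262394, 243.92135296568247], [0.0, 0.0, 1.0]] [[0.9239, -0.3825, 0.0105], [-0.277, -0.6876, -0.6712], [0.264, 0.6172, -0.7412]] [-0.5143412   0.21975036  0.87258012]
top [[455.21126814189427, 0.0, 319.3289862851683], [0.0, 455.21126814189427, 240.27227908140154], [0.0, 0.0, 1.0]] [[0.0211, -0.9995, 0.0219], [-0.9964, -0.0228, -0.0818], [0.0823, -0.0201, -0.9964]] [-0.04124682  0.56762972  0.92241668]
[[389.57377942   0.         323.50598514]
 [  0.         389.57377942 247.56796739]
 [  0.           0.           1.        ]] [[ 5.66628048e-04 -9.70746802e-01 -2.40104821e-01  6.44090972e-02]
 [ 9.99999837e-01  5.65384657e-04  7.40618539e-05  2.99815088e-04]
 [ 6.38562741e-05 -2.40104824e-01  9.70746965e-01 -1.50731234e-01]
 [ 0.00000000e+00  0.00000000e+00  0.00000000e+00  1.00000000e+00]]
```

View pics/top0.png

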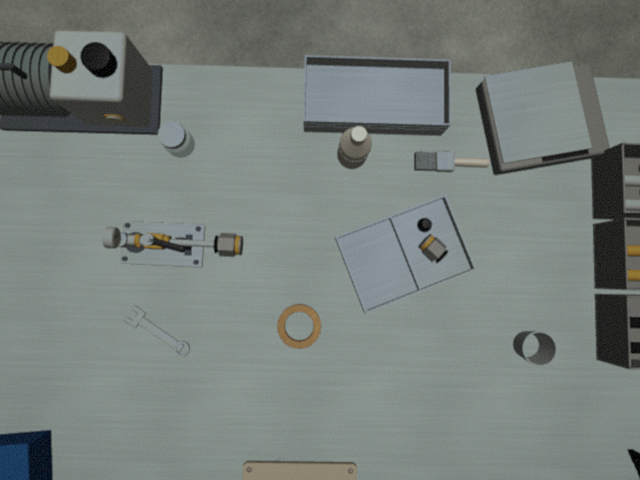

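View pics/side0.png

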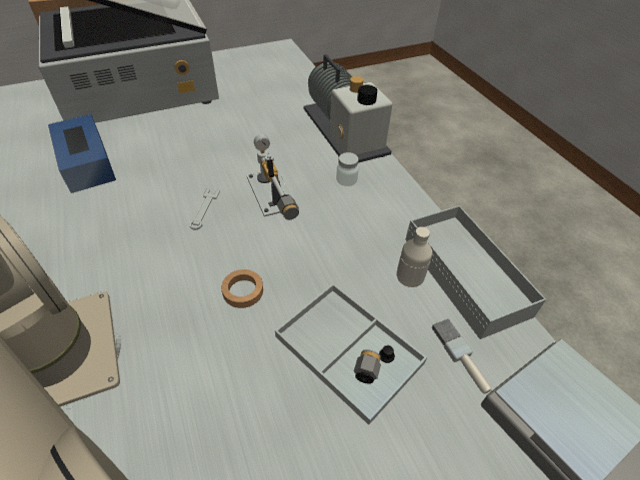

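The top view shows the stand at left with its pipe running from (115,238) to the filter at (243,245). The tray is near (405,255), its left bay is empty, and the bottle, jar and tape stand apart from it. I'll enlarge for exact pixels.

```bash
cat > h.py <<'E'
import numpy as np
def ray(n,u,v,z):
    d=np.load(f"{n}.npz");R=d["R"];C=-R.T@d["t"]
    w=R.T@np.linalg.solve(d["K"],[u,v,1]);return C+w*(z-C[2])/w[2]
def proj(n,X):
    d=np.load(f"{n}.npz");p=d["K"]@(d["R"]@np.array(X)+d["t"]);return p[:2]/p[2]
E
python3 - <<'E'
import cv2,numpy as np
t=cv2.imread("pics/top0.png");s=cv2.imread("pics/side0.png")
f=lambda im,x,y,w,h,k:cv2.resize(im[y:y+h,x:x+w],None,fx=k,fy=k,interpolation=cv2.INTER_CUBIC)
a=f(t,95,210,160,65,5)
b=np.hstack([f(s,240,125,80,100,2.75)[:275,:220],f(t,330,190,150,125,2.2)[:275]])
b=cv2.copyMakeBorder(b,0,0,0,800-b.shape[1],cv2.BORDER_CONSTANT)
cv2.imwrite("pics/crop.png",np.vstack([a,b]))
E
```

```text
(no output)
```

View pics/crop.png

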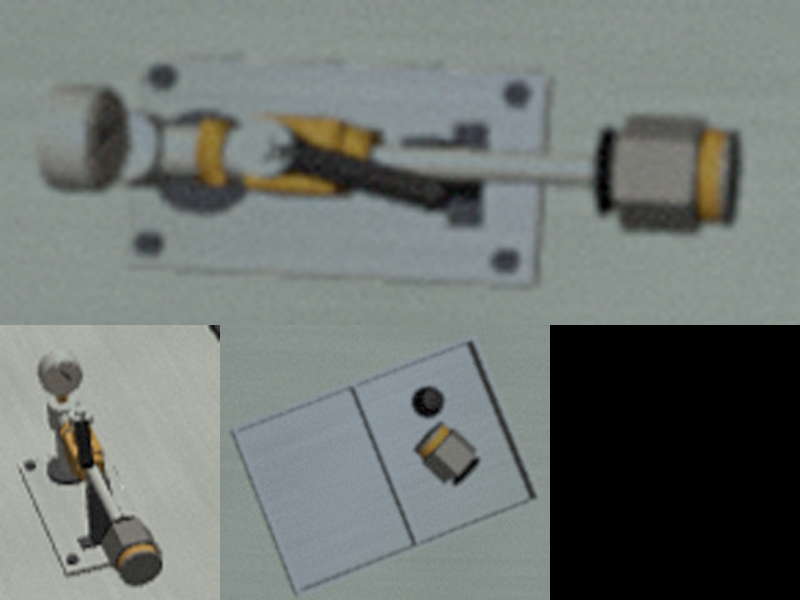

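The enlargement shows the ring near (216,244), the bronze end near (242.5,245.5), the lever from about (148,240) to its tip near (185,249), and the empty bay bounded by corners (336,239), (390,218), (418,289) and (365,311).

```bash
python3 - <<'E'
from h import *
P=lambda u,v,z:np.round(ray("top",95+u/5,210+v/5,z),4)
print("ring",P(605,170,.08),"end",P(735,177,.08),"pipe at saddle side",P(380,160,.08))
print("pivot",P(265,150,.126),"tip",P(452,196,.121))
for c in[(145,62),(550,75),(538,285),(130,268)]:print("plate",P(*c,.003))
for c in[(233,431),(470,342),(535,497),(300,595)]:print("tray",np.round(ray("top",330+(c[0]-220)/2.2,190+(c[1]-325)/2.2,.025),4))
S=lambda u,v,z:np.round(ray("side",240+u/2.75,125+(v-325)/2.75,z),4)
print("side end centre",S(139,563,.08), "ring", S(108,530,.08))
print("bottle",ray("top",355,152,.05),"jar",ray("top",178,142,.04),"tape",ray("top",299,326,.02))
E
```

```text
ring [0.5519 0.173  0.08  ] end [0.5503 0.1226 0.08  ] pipe at saddle side [0.5538 0.2601 0.08  ]
pivot [0.5532 0.2882 0.126 ] tip [0.5381 0.2205 0.121 ]
plate [0.5985 0.384  0.003 ]
plate [0.597  0.2137 0.003 ]
plate [0.5081 0.215  0.003 ]
plate [0.5116 0.3853 0.003 ]
tray [ 0.5734 -0.0631  0.025 ]
tray [ 0.6641 -0.2884  0.025 ]
tray [ 0.5174 -0.35    0.025 ]
tray [ 0.4213 -0.1284  0.025 ]
side end centre [0.5509 0.1305 0.08  ] ring [0.5403 0.1799 0.08  ]
bottle [ 0.75004018 -0.09773255  0.05      ] jar [0.76394433 0.26773447 0.04      ] tape [0.39120856 0.00918659 0.02      ]
```

```bash
cat >> h.py <<'E'
def go(x,y,z,yaw=None):
    "print what is left in tool axes, units of rows; yaw = tool-x heading in deg"
    from bench import r
    from scipy.spatial.transform import Rotation as Ro
    s=r.read_state();M=Ro.from_quat(s["eef_rot"]).as_matrix();h=np.degrees(np.arctan2(M[1,0],M[0,0]))
    print("pos",np.round(s["ee_pos"],4),"head",round(h,2),"tilt",np.round(M[:2,2],4),"F",np.round(s["ft_force"],2),"grip",s["grip_force"],"w",s["width"])
    print("rows d",np.round(M.T@(np.array([x,y,z])-s["ee_pos"])/.03,2),"az",None if yaw is None else round((h-yaw)/6,2))
E
python3 -m crank '[{"claw":1,"dx":1,"az":0.97},{"claw":1,"dx":1,"az":0.97},{"claw":1,"dx":1,"az":0.97},{"claw":1,"dx":1,"az":0.97},{"claw":1,"dy":-1},{"claw":1,"dy":-1},{"claw":1,"dy":-1},{"claw":1,"dy":-1}]' 18
python3 -m crank '[{"claw":1,"dy":-1},{"claw":1,"dy":-1},{"claw":1,"dy":-1},{"claw":1,"dy":-1},{"claw":1,"dy":-1},{"claw":1,"dy":-1},{"claw":1,"dy":-1},{"claw":1,"dy":-1}]'
python3 -m crank '[{"claw":1,"dy":-1,"dx":1},{"claw":1,"dy":-1,"dx":1},{"claw":1,"dy":-1,"dx":1},{"claw":1,"dy":-1,"dx":1},{"claw":1,"dy":-1,"dx":1},{"claw":1,"dy":-1,"dx":1},{"claw":1,"dy":-1},{"claw":1}]'
python3 -c "from h import *;go(.575,.235,.125,-1.15)"
```

```text
pos [ 0.2357 -0.5786  0.233 ] head 22.16 tilt [-0.0004  0.001 ] F [ 0.27 -0.25 -0.43] grip 0.0 w 0.08664277078625673
rows d [ 20.71 -20.84   3.62] az 3.89invalid input at $[0]: expected keys claw, dx, dy, dz, ax, ay, az
invalid input at $[0]: expected keys claw, dx, dy, dz, ax, ay, az
invalid input at $[0]: expected keys claw, dx, dy, dz, ax, ay, az
```

```bash

python3 -m crank '[{"claw":1,"dx":1,"dy":0,"dz":0,"ax":0,"ay":0,"az":0.97},{"claw":1,"dx":1,"dy":0,"dz":0,"ax":0,"ay":0,"az":0.97},{"claw":1,"dx":1,"dy":0,"dz":0,"ax":0,"ay":0,"az":0.97},{"claw":1,"dx":1,"dy":0,"dz":0,"ax":0,"ay":0,"az":0.97},{"claw":1,"dx":0,"dy":-1,"dz":0,"ax":0,"ay":0,"az":0},{"claw":1,"dx":0,"dy":-1,"dz":0,"ax":0,"ay":0,"az":0},{"claw":1,"dx":0,"dy":-1,"dz":0,"ax":0,"ay":0,"az":0},{"claw":1,"dx":0,"dy":-1,"dz":0,"ax":0,"ay":0,"az":0}]' 18
python3 -m crank '[{"claw":1,"dx":0,"dy":-1,"dz":0,"ax":0,"ay":0,"az":0},{"claw":1,"dx":0,"dy":-1,"dz":0,"ax":0,"ay":0,"az":0},{"claw":1,"dx":0,"dy":-1,"dz":0,"ax":0,"ay":0,"az":0},{"claw":1,"dx":0,"dy":-1,"dz":0,"ax":0,"ay":0,"az":0},{"claw":1,"dx":0,"dy":-1,"dz":0,"ax":0,"ay":0,"az":0},{"claw":1,"dx":0,"dy":-1,"dz":0,"ax":0,"ay":0,"az":0},{"claw":1,"dx":0,"dy":-1,"dz":0,"ax":0,"ay":0,"az":0},{"claw":1,"dx":0,"dy":-1,"dz":0,"ax":0,"ay":0,"az":0}]'
python3 -m crank '[{"claw":1,"dx":1,"dy":-1,"dz":0,"ax":0,"ay":0,"az":0},{"claw":1,"dx":1,"dy":-1,"dz":0,"ax":0,"ay":0,"az":0},{"claw":1,"dx":1,"dy":-1,"dz":0,"ax":0,"ay":0,"az":0},{"claw":1,"dx":1,"dy":-1,"dz":0,"ax":0,"ay":0,"az":0},{"claw":1,"dx":1,"dy":-1,"dz":0,"ax":0,"ay":0,"az":0},{"claw":1,"dx":1,"dy":-1,"dz":0,"ax":0,"ay":0,"az":0},{"claw":1,"dx":0,"dy":-1,"dz":0,"ax":0,"ay":0,"az":0},{"claw":1,"dx":0,"dy":0,"dz":0,"ax":0,"ay":0,"az":0}]'
python3 -c "from h import *;go(.575,.235,.125,-1.15)"
```

```text
time: 0.82
ee_pos: [0.354, -0.4296, 0.2329]
eef_rot: [1.0, -0.01, -0.0, -0.0]
ft_force: [1.2, 0.2, 0.1]
width: 0.0415
grip_force: 0.0
time: 1.48
ee_pos: [0.3584, -0.1898, 0.2334]
eef_rot: [1.0, -0.01, -0.0, 0.0]
ft_force: [1.7, 0.0, 0.5]
width: 0.0007
grip_force: 0.0
time: 2.15
ee_pos: [0.5398, 0.0196, 0.2329]
eef_rot: [1.0, -0.005, -0.001, -0.002]
ft_force: [-0.0, 0.7, 0.2]
width: 0.0007
grip_force: 0.0
pos [0.5398 0.0196 0.2329] head -0.63 tilt [-0.0012  0.004 ] F [-0.04  0.68  0.24] grip 0.0 w 0.0007226846174182233
rows d [ 1.1  -7.18  3.62] az 0.09
```

```bash

python3 -m crank '[{"claw":1,"dx":0.1,"dy":-1,"dz":0,"ax":0,"ay":0,"az":0.09},{"claw":1,"dx":0.2,"dy":-1,"dz":0,"ax":0,"ay":0,"az":0},{"claw":1,"dx":0.2,"dy":-1,"dz":0,"ax":0,"ay":0,"az":0},{"claw":1,"dx":0.2,"dy":-1,"dz":0,"ax":0,"ay":0,"az":0},{"claw":1,"dx":0.2,"dy":-1,"dz":0,"ax":0,"ay":0,"az":0},{"claw":1,"dx":0.2,"dy":-1,"dz":0,"ax":0,"ay":0,"az":0},{"claw":1,"dx":0,"dy":-1,"dz":0,"ax":0,"ay":0,"az":0},{"claw":1,"dx":0,"dy":-0.18,"dz":0,"ax":0,"ay":0,"az":0}]'
cat > w.py <<'E'
import sys,cv2,numpy as np
from bench import r
from scipy.spatial.transform import Rotation as Ro
s=r.read_state();c=r.camera("wrist");n=sys.argv[1]
T=np.eye(4);T[:3,:3]=Ro.from_quat(s["eef_rot"]).as_matrix();T[:3,3]=s["ee_pos"]
E=np.linalg.inv(T@c["hand_eye"]);np.savez(n+".npz",K=c["mtx"],R=E[:3,:3],t=E[:3,3])
cv2.imwrite(f"pics/{n}.png",c["color"][:,:,::-1])
E
python3 w.py w1;python3 -c "from h import *;go(.575,.235,.125,-1.15)"
```

```text
time: 2.82
ee_pos: [0.5768, 0.2323, 0.2331]
eef_rot: [1.0, -0.011, -0.001, -0.001]
ft_force: [-1.1, -0.0, 0.2]
width: 0.0004
grip_force: 0.0
pos [0.5769 0.231  0.2331] head -1.32 tilt [-0.0014  0.0019] F [-0.72  1.09 -0.79] grip 0.0 w 0.0003251883923699084
rows d [-0.06 -0.13  3.6 ] az -0.03
```

View pics/w1.png

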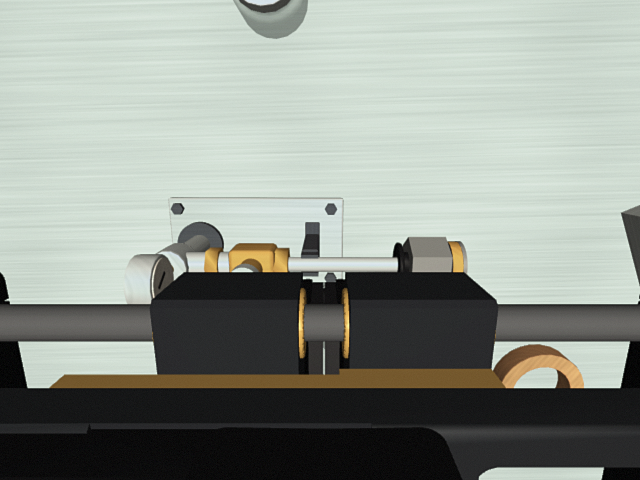

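The wrist view shows the bare pipe level along row ≈265, the ring at u≈397 and the bronze end at u≈466 (row 258). The lever is hidden behind the fingers.

```bash
python3 - <<'E'
from h import *
for u,v in[(290,264),(396,265),(466,259)]:print(np.round(ray("w1",u,v,.08),4))
print(proj("w1",(.551,.174,.08)),proj("w1",(.550,.123,.08)),proj("w1",(.553,.288,.121)))
E
python3 -m crank '[{"claw":1,"dx":0,"dy":-0.1,"dz":1,"ax":0,"ay":0,"az":0},{"claw":1,"dx":0,"dy":0,"dz":1,"ax":0,"ay":0,"az":0},{"claw":1,"dx":0,"dy":0,"dz":1,"ax":0,"ay":0,"az":0},{"claw":1,"dx":0,"dy":0,"dz":0.6,"ax":0,"ay":0,"az":0},{"claw":1,"dx":0,"dy":0,"dz":0,"ax":0,"ay":0,"az":0}]'
```

```text
[0.5528 0.2598 0.08  ]
[0.5501 0.1738 0.08  ]
[0.5539 0.1173 0.08  ]
[395.73324819 263.92556461] [458.65598412 263.82423143] [245.38317584 280.79837808]
time: 3.28
ee_pos: [0.5766, 0.2265, 0.1211]
eef_rot: [1.0, -0.015, -0.003, 0.002]
ft_force: [-0.5, -0.3, 0.2]
width: 0.0003
grip_force: 0.0
```

```bash

python3 -m crank '[{"claw":1,"dx":-0.5,"dy":-0.2,"dz":0,"ax":0,"ay":0,"az":0},{"claw":1,"dx":-0.3,"dy":-0.05,"dz":0,"ax":0,"ay":0,"az":0},{"claw":1,"dx":-0.3,"dy":-0.05,"dz":0,"ax":0,"ay":0,"az":0},{"claw":1,"dx":-0.33,"dy":-0.1,"dz":0,"ax":0,"ay":0,"az":0},{"claw":1,"dx":-0.33,"dy":-0.1,"dz":0,"ax":0,"ay":0,"az":0},{"claw":1,"dx":-0.2,"dy":-0.2,"dz":0,"ax":0,"ay":0,"az":0},{"claw":1,"dx":-0.2,"dy":-0.2,"dz":0,"ax":0,"ay":0,"az":0},{"claw":1,"dx":0,"dy":0,"dz":0,"ax":0,"ay":0,"az":0}]'
python3 -c "from h import *;go(.503,.2665,.125,-1.15)"
```

```text
time: 3.95
ee_pos: [0.515, 0.2586, 0.1275]
eef_rot: [1.0, -0.014, 0.002, -0.0]
ft_force: [1.8, -1.6, 1.0]
width: 0.0003
grip_force: 0.7
pos [0.515  0.2586 0.1275] head -1.62 tilt [0.0035 0.0001] F [ 1.81 -1.61  0.97] grip 0.6530313502298668 w 0.0002852295574208035
rows d [-0.41 -0.25  0.08] az -0.08
```

```bash

python3 -m crank '[{"claw":1,"dx":-0.2,"dy":-0.1,"dz":0.1,"ax":0,"ay":0,"az":0},{"claw":1,"dx":-0.2,"dy":-0.1,"dz":0,"ax":0,"ay":0,"az":0},{"claw":1,"dx":0,"dy":-0.1,"dz":0,"ax":0,"ay":0,"az":0},{"claw":1,"dx":0,"dy":-0.05,"dz":0,"ax":0,"ay":0,"az":0},{"claw":1,"dx":0,"dy":-0.05,"dz":0,"ax":0,"ay":0,"az":0},{"claw":1,"dx":0,"dy":0,"dz":0,"ax":0,"ay":0,"az":0}]'
python3 -c "from h import *;go(.503,.2665,.125,-1.15)"
```

```text
time: 4.45
ee_pos: [0.5026, 0.2708, 0.1224]
eef_rot: [1.0, -0.014, -0.0, 0.0]
ft_force: [-2.8, -3.5, 1.4]
width: 0.0006
grip_force: 1.6
pos [0.5026 0.2708 0.1224] head -1.64 tilt [-0.001  -0.0003] F [-2.84 -3.53  1.39] grip 1.5522694133687764 w 0.0005590029141923925
rows d [ 0.02  0.14 -0.09] az -0.08
```

```bash

python3 -m crank '[{"claw":1,"dx":0,"dy":-0.1,"dz":0,"ax":0,"ay":0,"az":0},{"claw":1,"dx":0,"dy":0,"dz":0,"ax":0,"ay":0,"az":0}]'
python3 -m crank '[{"claw":1,"dx":0,"dy":-0.07,"dz":0,"ax":0,"ay":0,"az":0},{"claw":1,"dx":0,"dy":0,"dz":0,"ax":0,"ay":0,"az":0}]'
```

```text
time: 4.62
ee_pos: [0.5028, 0.2739, 0.1223]
eef_rot: [1.0, -0.014, -0.0, 0.0]
ft_force: [-3.1, -2.3, 0.5]
width: -0.0
grip_force: 1.4
time: 4.78
ee_pos: [0.5029, 0.2753, 0.1222]
eef_rot: [1.0, -0.015, -0.0, 0.001]
ft_force: [-3.1, -5.5, 1.6]
width: 0.0009
grip_force: 2.7
```

```bash

python3 -m crank '[{"claw":1,"dx":0,"dy":-0.1,"dz":0,"ax":0,"ay":0,"az":0},{"claw":1,"dx":0,"dy":0,"dz":0,"ax":0,"ay":0,"az":0},{"claw":1,"dx":0,"dy":0,"dz":0,"ax":0,"ay":0,"az":0}]'
python3 -m crank '[{"claw":1,"dx":0,"dy":0.6,"dz":0,"ax":0,"ay":0,"az":0},{"claw":1,"dx":0,"dy":0,"dz":-1,"ax":0,"ay":0,"az":0},{"claw":1,"dx":0,"dy":0,"dz":-1,"ax":0,"ay":0,"az":0},{"claw":1,"dx":-1,"dy":0.5,"dz":-0.3,"ax":0,"ay":0,"az":0},{"claw":1,"dx":-0.8,"dy":1,"dz":0,"ax":0,"ay":0,"az":0},{"claw":1,"dx":0,"dy":1,"dz":0,"ax":0,"ay":0,"az":0},{"claw":1,"dx":0,"dy":1,"dz":0,"ax":0,"ay":0,"az":0},{"claw":0,"dx":0,"dy":0,"dz":0,"ax":0,"ay":0,"az":0}]'
python3 w.py w2;python3 -c "from h import *;go(.550,.1485,.107,-1.15)"
```

```text
time: 5.03
ee_pos: [0.503, 0.2755, 0.122]
eef_rot: [1.0, -0.015, -0.001, 0.003]
ft_force: [-6.5, -14.2, 7.4]
width: 0.0
grip_force: 7.6
time: 5.7
ee_pos: [0.4465, 0.1523, 0.1918]
eef_rot: [1.0, -0.017, 0.001, 0.001]
ft_force: [1.2, 0.4, -0.6]
width: 0.0027
grip_force: 0.0
pos [0.4465 0.1549 0.192 ] head -1.91 tilt [ 0.0022 -0.0006] F [-0.15  0.43 -0.46] grip 0.0 w 0.005415293773370647
rows d [3.45 0.1  2.84] az -0.13
```

View pics/w2.png

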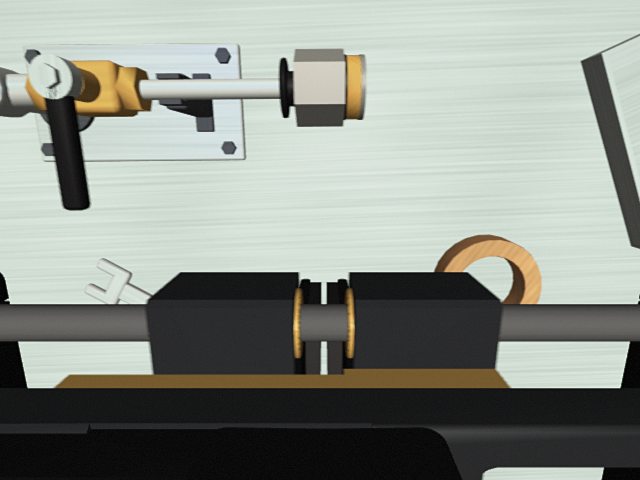

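The lever now lies across the pipe (pivot (54,75), tip (76,207)), so the cock is shut. The ring face is at u≈280, the end face at u≈366, and the axis near v≈88, parallel to the tool's y.

```bash
python3 - <<'E'
from h import *
for u,v,z in[(280,85,.08),(280,85,.095),(366,85,.08),(366,85,.099),(150,88,.08),(278,88.5,.08),(58,75,.128)]:print(np.round(ray("w2",u,v,z),4))
go(.55,.1485,.16)
E
```

```text
[0.5526 0.1753 0.08  ]
[0.5502 0.1738 0.095 ]
[0.5508 0.1212 0.08  ]
[0.5479 0.1232 0.099 ]
[0.5536 0.2573 0.08  ]
[0.5506 0.1767 0.08  ]
[0.5535 0.2837 0.128 ]
pos [0.4465 0.1549 0.192 ] head -1.91 tilt [ 0.0022 -0.0006] F [-0.15  0.43 -0.46] grip 0.0 w 0.005415293773370647
rows d [3.45 0.1  1.07] az None
```

```bash

python3 -m crank '[{"claw":-1,"dx":0,"dy":0.1,"dz":-0.3,"ax":0,"ay":0,"az":0},{"claw":-1,"dx":0,"dy":0.1,"dz":0,"ax":0,"ay":0,"az":0},{"claw":-1,"dx":0.9,"dy":0,"dz":0,"ax":0,"ay":0,"az":0},{"claw":-1,"dx":0.9,"dy":0,"dz":0,"ax":0,"ay":0,"az":0},{"claw":-1,"dx":0.9,"dy":0,"dz":0,"ax":0,"ay":0,"az":0},{"claw":-1,"dx":0.75,"dy":0,"dz":0,"ax":0,"ay":0,"az":0},{"claw":-1,"dx":0,"dy":0,"dz":0,"ax":0,"ay":0,"az":0},{"claw":-1,"dx":0,"dy":0,"dz":0,"ax":0,"ay":0,"az":0}]'
python3 -c "from h import *;go(.550,.1485,.115,-1.5)"
```

```text
time: 6.42
ee_pos: [0.5494, 0.1496, 0.2001]
eef_rot: [1.0, -0.014, -0.001, -0.001]
ft_force: [-0.5, 1.1, 1.1]
width: 0.0561
grip_force: 0.0
pos [0.5494 0.1496 0.2001] head -1.6 tilt [-0.001   0.0017] F [-0.53  1.09  1.14] grip 0.0 w 0.05607931288251336
rows d [0.02 0.04 2.84] az -0.02
```

```bash

python3 -m crank '[{"claw":-1,"dx":0,"dy":0,"dz":0,"ax":0,"ay":0,"az":0},{"claw":-1,"dx":0,"dy":0,"dz":0.5,"ax":0,"ay":0,"az":0},{"claw":-1,"dx":0,"dy":0,"dz":0.8,"ax":0,"ay":0,"az":0},{"claw":-1,"dx":0,"dy":0,"dz":0.8,"ax":0,"ay":0,"az":0},{"claw":-1,"dx":0,"dy":0,"dz":0.5,"ax":0,"ay":0,"az":0},{"claw":-1,"dx":0,"dy":0,"dz":0.2,"ax":0,"ay":0,"az":0},{"claw":-1,"dx":0,"dy":0,"dz":0,"ax":0,"ay":0,"az":0},{"claw":-1,"dx":0,"dy":0,"dz":0,"ax":0,"ay":0,"az":0}]'
python3 w.py w3
python3 -c "from h import *;go(.550,.1485,.0995,-1.5)"
```

```text
time: 7.08
ee_pos: [0.5489, 0.1488, 0.1175]
eef_rot: [1.0, -0.014, 0.0, -0.0]
ft_force: [0.9, 0.1, 0.9]
width: 0.0868
grip_force: 0.0
pos [0.5493 0.1489 0.1179] head -1.63 tilt [0.0018 0.0003] F [0.16 0.1  0.03] grip 0.0 w 0.08704217217212507
rows d [0.02 0.01 0.61] az -0.02
```

View pics/w3.png

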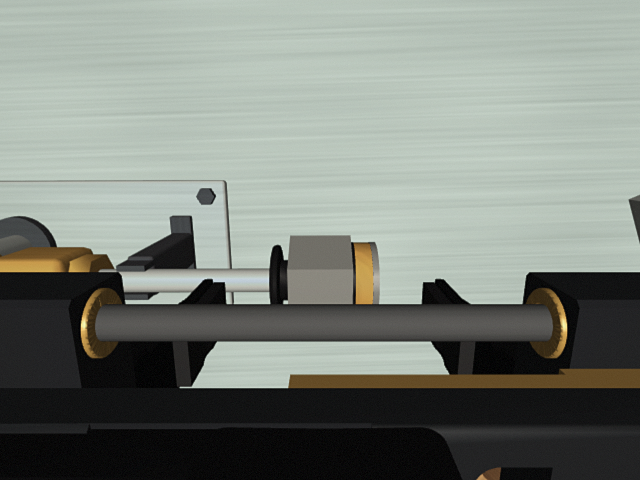

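The filter (u 271–379) sits centred between the fingertips (u≈222 and 426).

```bash

python3 -m crank '[{"claw":-0.4,"dx":0,"dy":0,"dz":0.2,"ax":0,"ay":0,"az":0},{"claw":-0.4,"dx":0,"dy":0,"dz":0.2,"ax":0,"ay":0,"az":0},{"claw":-0.4,"dx":0,"dy":0,"dz":0.2,"ax":0,"ay":0,"az":0},{"claw":-0.4,"dx":0,"dy":0,"dz":0,"ax":0,"ay":0,"az":0},{"claw":-0.4,"dx":0,"dy":0,"dz":0,"ax":0,"ay":0,"az":0},{"claw":-0.4,"dx":0,"dy":0,"dz":0,"ax":0,"ay":0,"az":0},{"claw":-0.4,"dx":0,"dy":0,"dz":0,"ax":0,"ay":0,"az":0},{"claw":-0.4,"dx":0,"dy":0,"dz":0,"ax":0,"ay":0,"az":0}]' 8
python3 -c "from h import *;go(.550,.1485,.0995,-1.5)"
```

```text
time: 7.8
ee_pos: [0.549, 0.1483, 0.0987]
eef_rot: [1.0, -0.015, 0.0, 0.0]
ft_force: [0.1, -0.1, 0.6]
width: 0.0615
grip_force: 0.0
pos [0.549  0.1483 0.0987] head -1.67 tilt [ 0.0002 -0.0002] F [ 0.13 -0.08  0.56] grip 0.0 w 0.06150146835103321
rows d [ 0.03 -0.01 -0.03] az -0.03
```

```bash

python3 -m crank '[{"claw":-0.4,"dx":0,"dy":-0.13,"dz":0,"ax":0,"ay":0,"az":0},{"claw":-0.4,"dx":0,"dy":0,"dz":0,"ax":0,"ay":0,"az":0},{"claw":-0.4,"dx":0,"dy":0,"dz":0,"ax":0,"ay":0,"az":0}]'
python3 -m crank '[{"claw":-0.4,"dx":0,"dy":-0.04,"dz":0,"ax":0,"ay":0,"az":0},{"claw":-0.4,"dx":0,"dy":0,"dz":0,"ax":0,"ay":0,"az":0},{"claw":-0.4,"dx":0,"dy":0,"dz":0,"ax":0,"ay":0,"az":0}]'
python3 -c "from h import *;go(.550,.1485,.0995,-1.5)"
```

```text
time: 8.05
ee_pos: [0.549, 0.1527, 0.0986]
eef_rot: [1.0, -0.014, 0.0, -0.0]
ft_force: [0.7, 0.4, -0.6]
width: 0.0611
grip_force: 0.0
time: 8.3
ee_pos: [0.5491, 0.1535, 0.0985]
eef_rot: [1.0, -0.014, 0.0, 0.0]
ft_force: [0.4, 0.4, 0.6]
width: 0.0608
grip_force: 0.0
pos [0.5491 0.1535 0.0985] head -1.65 tilt [ 0.0001 -0.0001] F [0.38 0.44 0.58] grip 0.0 w 0.060751387102939106
rows d [ 0.04  0.17 -0.03] az -0.03
```

```bash

python3 -m crank '[{"claw":-0.4,"dx":0,"dy":-0.03,"dz":0,"ax":0,"ay":0,"az":0},{"claw":-0.4,"dx":0,"dy":0,"dz":0,"ax":0,"ay":0,"az":0},{"claw":-0.4,"dx":0,"dy":0,"dz":0,"ax":0,"ay":0,"az":0}]'
python3 -m crank '[{"claw":-0.4,"dx":0,"dy":-0.03,"dz":0,"ax":0,"ay":0,"az":0},{"claw":-0.4,"dx":0,"dy":0,"dz":0,"ax":0,"ay":0,"az":0},{"claw":-0.4,"dx":0,"dy":0,"dz":0,"ax":0,"ay":0,"az":0}]'
```

```text
time: 8.55
ee_pos: [0.5491, 0.1541, 0.0985]
eef_rot: [1.0, -0.015, -0.0, 0.0]
ft_force: [0.5, -1.4, 0.7]
width: 0.0609
grip_force: 0.6
time: 8.8
ee_pos: [0.5492, 0.1545, 0.0985]
eef_rot: [1.0, -0.015, -0.0, 0.001]
ft_force: [-1.2, -5.1, 2.1]
width: 0.0607
grip_force: 2.5
```

```bash

python3 -m crank '[{"claw":-0.4,"dx":0,"dy":-0.02,"dz":0,"ax":0,"ay":0,"az":0},{"claw":-0.4,"dx":0,"dy":0,"dz":0,"ax":0,"ay":0,"az":0},{"claw":-0.4,"dx":0,"dy":0,"dz":0,"ax":0,"ay":0,"az":0}]'
python3 -m crank '[{"claw":-0.4,"dx":0,"dy":-0.02,"dz":0,"ax":0,"ay":0,"az":0},{"claw":-0.4,"dx":0,"dy":0,"dz":0,"ax":0,"ay":0,"az":0},{"claw":-0.4,"dx":0,"dy":0,"dz":0,"ax":0,"ay":0,"az":0}]'
```

```text
time: 9.05
ee_pos: [0.5492, 0.1545, 0.0985]
eef_rot: [1.0, -0.015, -0.0, 0.001]
ft_force: [-1.3, -7.0, 3.7]
width: 0.0611
grip_force: 3.4
time: 9.3
ee_pos: [0.5492, 0.1545, 0.0984]
eef_rot: [1.0, -0.015, -0.0, 0.001]
ft_force: [-1.5, -7.9, 2.8]
width: 0.0613
grip_force: 4.3
```

The filter is home: the tool stays put as the force rises. I'll back off so the end finger leads slightly, then pinch gradually.

```bash

python3 -m crank '[{"claw":-0.4,"dx":0,"dy":0.2,"dz":0,"ax":0,"ay":0,"az":0},{"claw":-0.25,"dx":0,"dy":0,"dz":0,"ax":0,"ay":0,"az":0},{"claw":-0.25,"dx":0,"dy":0,"dz":0,"ax":0,"ay":0,"az":0},{"claw":-0.25,"dx":0,"dy":0,"dz":0,"ax":0,"ay":0,"az":0}]' 18
python3 -c "from h import *;go(.549,.1503,.0985,-1.5)"
```

```text
time: 9.63
ee_pos: [0.5489, 0.1512, 0.0986]
eef_rot: [1.0, -0.014, 0.0, -0.0]
ft_force: [0.4, 0.7, 0.8]
width: 0.0555
grip_force: 0.0
pos [0.5489 0.1512 0.0986] head -1.63 tilt [0.0002 0.0008] F [0.4  0.66 0.82] grip 0.0 w 0.055477846896335836
rows d [0.   0.03 0.  ] az -0.02
```

```bash

python3 -m crank '[{"claw":-0.22,"dx":0,"dy":0.02,"dz":0,"ax":0,"ay":0,"az":0},{"claw":-0.2,"dx":0,"dy":0,"dz":0,"ax":0,"ay":0,"az":0},{"claw":-0.18,"dx":0,"dy":0,"dz":0,"ax":0,"ay":0,"az":0},{"claw":-0.16,"dx":0,"dy":0,"dz":0,"ax":0,"ay":0,"az":0},{"claw":-0.15,"dx":0,"dy":0,"dz":0,"ax":0,"ay":0,"az":0}]'
python3 -c "from h import *;go(.549,.1503,.0985,-1.5)"
```

```text
time: 10.05
ee_pos: [0.549, 0.1493, 0.0985]
eef_rot: [1.0, -0.015, -0.0, 0.0]
ft_force: [-1.1, -3.1, 2.2]
width: 0.051
grip_force: 8.7
pos [0.549  0.1493 0.0985] head -1.68 tilt [-0.0002 -0.0009] F [-1.12 -3.09  2.16] grip 8.722732730485472 w 0.05103684070769425
rows d [-0.   -0.03  0.  ] az -0.03
```

```bash

python3 -m crank '[{"claw":-0.13,"dx":0,"dy":0,"dz":0,"ax":0,"ay":0,"az":0},{"claw":-0.11,"dx":0,"dy":0,"dz":0,"ax":0,"ay":0,"az":0},{"claw":-0.09,"dx":0,"dy":0,"dz":0,"ax":0,"ay":0,"az":0},{"claw":-0.06,"dx":0,"dy":0,"dz":0,"ax":0,"ay":0,"az":0},{"claw":0,"dx":0,"dy":0,"dz":0,"ax":0,"ay":0,"az":0},{"claw":0.2,"dx":0,"dy":0,"dz":0,"ax":0,"ay":0,"az":0}]'
python3 -c "from h import *;go(.549,.1503,.0985,-1.5)"
```

```text
time: 10.55
ee_pos: [0.549, 0.1475, 0.0985]
eef_rot: [1.0, -0.015, -0.0, 0.002]
ft_force: [-2.3, -8.7, 4.7]
width: 0.0469
grip_force: 18.0
pos [0.549  0.1475 0.0985] head -1.76 tilt [-0.0008 -0.0032] F [-2.31 -8.74  4.72] grip 18.00080708768718 w 0.046912372814137654
rows d [-0.   -0.09 -0.  ] az -0.04
```

The ring is fully in (width 46.9 mm) and the filter is home. I'll draw it straight off.

```bash

python3 -m crank '[{"claw":0.2,"dx":0,"dy":0.1,"dz":0,"ax":0,"ay":0,"az":0},{"claw":0.2,"dx":0,"dy":0.1,"dz":0,"ax":0,"ay":0,"az":0},{"claw":0.2,"dx":0,"dy":0.1,"dz":0,"ax":0,"ay":0,"az":0},{"claw":0.2,"dx":0,"dy":0,"dz":0,"ax":0,"ay":0,"az":0}]' 20
python3 -c "from h import *;go(.549,.1503,.0985,-1.5)"
```

```text
time: 10.88
ee_pos: [0.5487, 0.1408, 0.0986]
eef_rot: [1.0, -0.014, 0.0, -0.0]
ft_force: [-0.1, -0.6, -1.0]
width: 0.0468
grip_force: 20.0
pos [0.5487 0.1408 0.0986] head -1.66 tilt [0.0001 0.0003] F [-0.06 -0.64 -0.98] grip 20.000022771094166 w 0.04678513952667747
rows d [ 0.   -0.32  0.  ] az -0.03
```

```bash

python3 -m crank '[{"claw":0.2,"dx":0,"dy":0.15,"dz":0,"ax":0,"ay":0,"az":0},{"claw":0.2,"dx":0,"dy":0.15,"dz":0,"ax":0,"ay":0,"az":0},{"claw":0.2,"dx":0,"dy":0.15,"dz":0,"ax":0,"ay":0,"az":0},{"claw":0.2,"dx":0,"dy":0.15,"dz":0,"ax":0,"ay":0,"az":0},{"claw":0.2,"dx":0,"dy":0.15,"dz":0,"ax":0,"ay":0,"az":0},{"claw":0.2,"dx":0,"dy":0.15,"dz":0,"ax":0,"ay":0,"az":0},{"claw":0.2,"dx":0,"dy":0.15,"dz":0,"ax":0,"ay":0,"az":0},{"claw":0.2,"dx":0,"dy":0.15,"dz":0,"ax":0,"ay":0,"az":0}]'
python3 -m crank '[{"claw":0.2,"dx":0,"dy":0.15,"dz":0,"ax":0,"ay":0,"az":0},{"claw":0.2,"dx":0,"dy":0.15,"dz":0,"ax":0,"ay":0,"az":0},{"claw":0.2,"dx":0,"dy":0.15,"dz":0,"ax":0,"ay":0,"az":0},{"claw":0.2,"dx":0,"dy":0.15,"dz":0,"ax":0,"ay":0,"az":0},{"claw":0.2,"dx":0,"dy":0.15,"dz":0,"ax":0,"ay":0,"az":0},{"claw":0.2,"dx":0,"dy":0.15,"dz":0,"ax":0,"ay":0,"az":0},{"claw":0.2,"dx":0,"dy":0,"dz":0,"ax":0,"ay":0,"az":0},{"claw":0.2,"dx":0,"dy":0,"dz":0,"ax":0,"ay":0,"az":0}]'
python3 w.py w4
python3 -c "from h import *;go(.521,-.150,.0985,-1.5)"
```

```text
time: 11.55
ee_pos: [0.5476, 0.1042, 0.0985]
eef_rot: [1.0, -0.015, -0.0, 0.0]
ft_force: [0.8, -0.2, -1.6]
width: 0.0467
grip_force: 20.0
time: 12.22
ee_pos: [0.5469, 0.0776, 0.0986]
eef_rot: [1.0, -0.015, 0.0, 0.0]
ft_force: [-1.3, 0.9, -1.5]
width: 0.0464
grip_force: 20.0
pos [0.5469 0.078  0.0986] head -1.66 tilt [0.0001 0.0001] F [ 0.73  0.81 -1.04] grip 19.99997982667196 w 0.04663091640230308
rows d [-0.64  7.62  0.  ] az -0.03
```

View pics/w4.png

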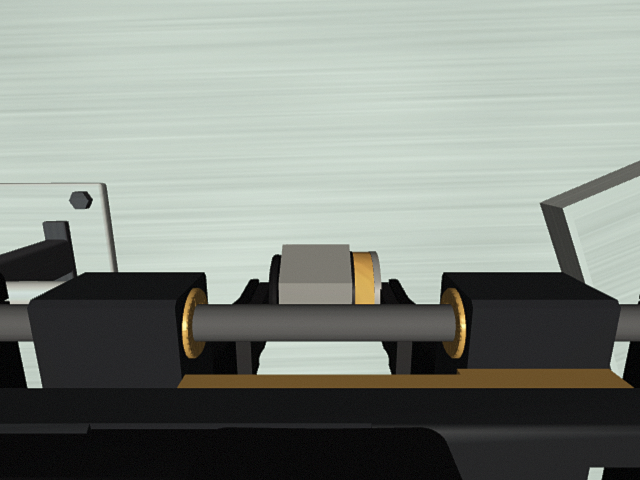

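The filter is held squarely between the fingers, clear of the pipe end at left. I'll carry it to the bay.

```bash

python3 -m crank '[{"claw":0.2,"dx":0,"dy":0.1,"dz":-0.5,"ax":0,"ay":0,"az":0},{"claw":0.2,"dx":-0.1,"dy":0.4,"dz":-0.5,"ax":0,"ay":0,"az":0},{"claw":0.2,"dx":-0.1,"dy":0.6,"dz":0,"ax":0,"ay":0,"az":0},{"claw":0.2,"dx":-0.1,"dy":0.8,"dz":0,"ax":0,"ay":0,"az":0},{"claw":0.2,"dx":-0.1,"dy":0.8,"dz":0,"ax":0,"ay":0,"az":0},{"claw":0.2,"dx":-0.1,"dy":0.8,"dz":0,"ax":0,"ay":0,"az":0},{"claw":0.2,"dx":-0.1,"dy":0.8,"dz":0,"ax":0,"ay":0,"az":0},{"claw":0.2,"dx":0,"dy":0.8,"dz":0,"ax":0,"ay":0,"az":0}]'
python3 -m crank '[{"claw":0.2,"dx":0,"dy":0.8,"dz":0,"ax":0,"ay":0,"az":0},{"claw":0.2,"dx":0,"dy":0.8,"dz":0,"ax":0,"ay":0,"az":0},{"claw":0.2,"dx":0,"dy":0.6,"dz":0,"ax":0,"ay":0,"az":0},{"claw":0.2,"dx":0,"dy":0.3,"dz":0,"ax":0,"ay":0,"az":0},{"claw":0.2,"dx":0,"dy":0,"dz":0,"ax":0,"ay":0,"az":0},{"claw":0.2,"dx":0,"dy":0,"dz":0,"ax":0,"ay":0,"az":0}]'
python3 - <<'E'
from h import *;go(.521,-.150,.0445,-1.5)
from bench import r;import cv2
cv2.imwrite("pics/top2.png",cv2.resize(r.camera("top")["color"][150:350,280:520,::-1],None,fx=3,fy=3))
E
```

```text
time: 12.93
ee_pos: [0.524, -0.0752, 0.1287]
eef_rot: [1.0, -0.014, 0.0, 0.0]
ft_force: [1.2, -0.5, -2.0]
width: 0.0465
grip_force: 20.0
time: 13.43
ee_pos: [0.5224, -0.1485, 0.1285]
eef_rot: [1.0, -0.014, 0.0, -0.0]
ft_force: [0.1, 0.9, -0.9]
width: 0.0466
grip_force: 20.0
pos [ 0.5224 -0.1485  0.1285] head -1.64 tilt [0.0001 0.0006] F [ 0.09  0.9  -0.94] grip 19.999950462216134 w 0.04658861855747191
rows d [-0.05  0.05  2.8 ] az -0.02
```

View pics/top2.png

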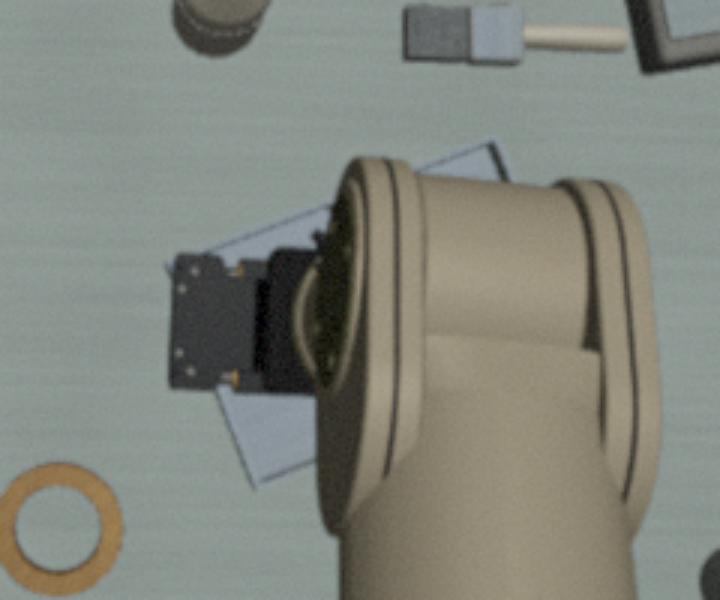

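```bash

python3 -m crank '[{"claw":0.2,"dx":0,"dy":0,"dz":0.4,"ax":0,"ay":0,"az":0},{"claw":0.2,"dx":0,"dy":0,"dz":0.6,"ax":0,"ay":0,"az":0},{"claw":0.2,"dx":0,"dy":0,"dz":0.6,"ax":0,"ay":0,"az":0},{"claw":0.2,"dx":0,"dy":0,"dz":0.5,"ax":0,"ay":0,"az":0},{"claw":0.2,"dx":0,"dy":0,"dz":0.3,"ax":0,"ay":0,"az":0},{"claw":0.2,"dx":0,"dy":0,"dz":0.2,"ax":0,"ay":0,"az":0},{"claw":0.2,"dx":0,"dy":0,"dz":0,"ax":0,"ay":0,"az":0},{"claw":0.2,"dx":0,"dy":0,"dz":0,"ax":0,"ay":0,"az":0}]'
python3 -m crank '[{"claw":0.2,"dx":0,"dy":0,"dz":0.05,"ax":0,"ay":0,"az":0},{"claw":0.2,"dx":0,"dy":0,"dz":0,"ax":0,"ay":0,"az":0},{"claw":0.2,"dx":0,"dy":0,"dz":0,"ax":0,"ay":0,"az":0}]'
```

```text
time: 14.15
ee_pos: [0.5226, -0.149, 0.0507]
eef_rot: [1.0, -0.014, 0.0, -0.0]
ft_force: [0.6, 0.1, -1.0]
width: 0.0467
grip_force: 20.0
time: 14.4
ee_pos: [0.5226, -0.1496, 0.0496]
eef_rot: [1.0, -0.015, 0.0, 0.0]
ft_force: [0.8, 0.7, -1.4]
width: 0.0465
grip_force: 20.0
```

```bash

python3 -m crank '[{"claw":0.2,"dx":0,"dy":0,"dz":0.1,"ax":0,"ay":0,"az":0},{"claw":0.2,"dx":0,"dy":0,"dz":0,"ax":0,"ay":0,"az":0},{"claw":0.2,"dx":0,"dy":0,"dz":0,"ax":0,"ay":0,"az":0}]'
python3 -m crank '[{"claw":0.2,"dx":0,"dy":0,"dz":0.07,"ax":0,"ay":0,"az":0},{"claw":0.2,"dx":0,"dy":0,"dz":0,"ax":0,"ay":0,"az":0},{"claw":0.2,"dx":0,"dy":0,"dz":0,"ax":0,"ay":0,"az":0}]'
python3 -m crank '[{"claw":0.2,"dx":0,"dy":0,"dz":0.05,"ax":0,"ay":0,"az":0},{"claw":0.2,"dx":0,"dy":0,"dz":0,"ax":0,"ay":0,"az":0},{"claw":0.2,"dx":0,"dy":0,"dz":0,"ax":0,"ay":0,"az":0}]'
```

```text
time: 14.65
ee_pos: [0.5222, -0.1495, 0.0459]
eef_rot: [1.0, -0.014, -0.0, 0.0]
ft_force: [-0.3, -0.2, -1.9]
width: 0.0467
grip_force: 20.0
time: 14.9
ee_pos: [0.5222, -0.1494, 0.0438]
eef_rot: [1.0, -0.014, -0.0, -0.0]
ft_force: [0.2, 0.8, -1.6]
width: 0.0467
grip_force: 20.0
time: 15.15
ee_pos: [0.5226, -0.1495, 0.0432]
eef_rot: [1.0, -0.014, 0.0, 0.0]
ft_force: [-3.1, 0.8, 6.2]
width: 0.0467
grip_force: 20.0
```

Contact with the floor. I'll release slowly.

```bash

python3 -m crank '[{"claw":-0.09,"dx":0,"dy":0,"dz":0,"ax":0,"ay":0,"az":0},{"claw":-0.12,"dx":0,"dy":0,"dz":0,"ax":0,"ay":0,"az":0},{"claw":-0.16,"dx":0,"dy":0,"dz":0,"ax":0,"ay":0,"az":0},{"claw":-0.2,"dx":0,"dy":0,"dz":0,"ax":0,"ay":0,"az":0},{"claw":-0.3,"dx":0,"dy":0,"dz":0,"ax":0,"ay":0,"az":0},{"claw":-0.6,"dx":0,"dy":0,"dz":0,"ax":0,"ay":0,"az":0},{"claw":-0.8,"dx":0,"dy":0,"dz":0,"ax":0,"ay":0,"az":0},{"claw":-0.8,"dx":0,"dy":0,"dz":0,"ax":0,"ay":0,"az":0}]'
python3 -m crank '[{"claw":-0.8,"dx":0,"dy":0,"dz":-0.5,"ax":0,"ay":0,"az":0},{"claw":-0.8,"dx":0,"dy":0,"dz":-1,"ax":0,"ay":0,"az":0},{"claw":-0.8,"dx":0,"dy":0,"dz":-1,"ax":0,"ay":0,"az":0},{"claw":-0.8,"dx":0,"dy":0,"dz":-1,"ax":0,"ay":0,"az":0},{"claw":-0.8,"dx":-1,"dy":0,"dz":-1,"ax":0,"ay":0,"az":0},{"claw":-0.8,"dx":-1,"dy":0,"dz":0,"ax":0,"ay":0,"az":0},{"claw":-0.8,"dx":-1,"dy":0,"dz":0,"ax":0,"ay":0,"az":0},{"claw":-0.8,"dx":0,"dy":0,"dz":0,"ax":0,"ay":0,"az":0}]'
python3 w.py w5
```

```text
time: 15.82
ee_pos: [0.5223, -0.1497, 0.0424]
eef_rot: [1.0, -0.015, 0.0, 0.0]
ft_force: [0.2, 0.6, -0.5]
width: 0.069
grip_force: 0.0
time: 16.48
ee_pos: [0.4286, -0.1475, 0.1769]
eef_rot: [1.0, -0.015, -0.001, 0.001]
ft_force: [2.2, -0.6, -1.1]
width: 0.0783
grip_force: 0.0
```

View pics/w5.png

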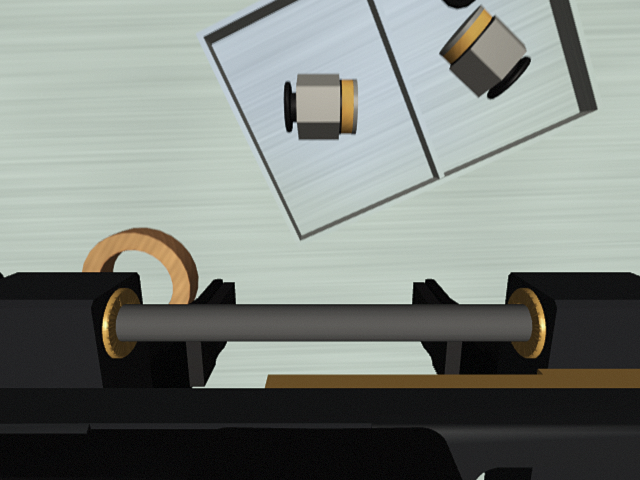

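The filter lies on its side mid-bay at about (322,107), let go, and the spare filter is untouched. Handing in.

```bash
python3 -c "
from bench import r
print(r.close_job())"
```

```text
the job is handed in; nothing more can be done
None
```

I shut the cock, drew the filter off with its ring squeezed in, laid it on its side in the tray's empty bay, and handed the job in at about 16.5 s; the hand-in returned no verdict.

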